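Screw the spout head onto the dispensing can until it faces the jar

ROBOT

A 6-joint arm with a two-finger parallel gripper is mounted at the origin on the work surface. World frame = base frame: x ahead of the robot, y to its left, z up, the work surface at z = 0. Lengths are in mm, angles in rad, forces in N, time in s.
With the tool pointing down it reaches from about 150 to 775 mm from the base axis. Payload 6.1 kg.
Tool frame: the origin (TCP) lies at the very end of the fingers, on their centre line; the grasp point (between the pads) lies manip.hold_point_z behind it (manip.hold_point_z is the distance from the TCP to the grasp point, in mm); y points along the fingers, x is the direction in which the jaws open and shut, and the axes are right-handed (so a half turn about y gives the same grasp; the last joint's range is limited). The gripper opens to 85 mm and grips with 20 to 120 N. Pads are 22 mm wide; open, the fingers measure 114 mm over their backs; the gripper's body (76 mm by 85 mm) begins 54 mm behind the grasp point. The pads swing forward as they close: fully open they stand 13 mm farther back than shut.
Start: joints at [-1.339, 0.126, -0.04, 1.405, 0, 1.571], TCP at [120.603, -510.943, 210.295] pointing down, gripper open.
Joint ranges: [-2.72, 2.72], [-0.95, 1.95], [-1.27, 1.35], [-1.78, 2.02], [-1.46, 1.47], [-3.14, 3.14]. Speed limits (rad/s): [2.39, 2.39, 3.01, 3.14, 3.14, 3.14].

INTERFACE

Orientations are given as a unit quaternion [w, x, y, z].
In Python, from rig import manip gives the robot as it stands. The module is installed in compiled form; this text tells all that it offers.
- The arm moves only by the shell command python3 -m inch 'ROWS' [OPENING] [FORCE]. ROWS is text: rows parted by semicolons, each of 4 numbers parted by spaces: the shift along the tool's x, y, z in units of 60 mm (1.0 is 60 mm), then the turn about the tool's y in units of 10 degrees (1.0 is 10 degrees). In form: tx ty tz twist; .... A call has 1 to 10 rows; each row shifts and turns the commanded pose from where the row before left it, along the tool's axes as they then stand; what a row does not reach is not made up. A row lasts 1/8 s, in which the tool goes at most 62.5 mm and 10.7 degrees, less where a joint would pass 70% of its speed; a pose out of reach is approached as far as the arm can. A call is refused whole if a number of a shift passes 1 or a number of a turn 1, either way. A call with a gripper value outside its range is refused whole. OPENING is the gripper command: -1 is shut, 1 is fully open, values between are in proportion, set as the call begins (- or left out, the last holds). The fingers move at their own pace and stop on an object; FORCE is the grip in N (left out, the last holds). Time passes only in rows, so rows that do not move let the fingers close. It gives the time, the measured TCP pose, the force and the opening at its end, in the units of the state.
- manip.read_state(): the state, without advancing time (a new reading comes with each control period).
- manip.grab_frame(name): name is "scene" or "top"; returns a dict with "color" (400x640x3 uint8, blue, green, red), "vertical_fov" (degrees; the focal length in pixels is half the picture's height over the tangent of half this angle, whatever the lens; pixels are square), "cx", "cy" (the principal point, pixels), "R" (3x3) and "t" (3): a world point X has camera coordinates R X + t. Camera axes: x right, y down, z forward; pixel columns grow to the right and rows downward; lengths in mm; the calibration is good to about 2 mm. A picture is of the moment at which its call begins. There is no depth.
- manip.sign_off(): hands the job in, once; it reports no verdict.
The state is a dict: "clock": time; "q": joint angles; "dq": joint speeds; "effort": joint torques, N m; "eef_pos": TCP position; "tcp_rot": TCP orientation; "ft_force": force on the tool from outside, world axes, zero at the start; "torque": the same for the moment, N m; "finger_gap": finger opening in mm.
Only numpy, scipy, OpenCV 4.12 (cv2) and the standard library are available. Lean on these libraries where they do the work, as an engineer would, in place of code of your own. Each camera call takes 0.05 s, during which the arm holds its last target.

TASK

Put the spout head on the dispensing can's square screw stem, feeling gently for where it drops fully home, then screw it down clockwise, by at least a quarter turn and at most one full turn, until its spout's outlet is over the middle of the open glass jar beside the can. Never force it, let go of it at the end, and leave the jar and the other things where they stand.

Things in the scene. Friction and masses are not known exactly. Their poses are not given: they have to be found in the camera images.
- head: Loose spout head, about 160 g, 65 mm tall, standing upright. Origin: centre of its underside, z up along its axis, +x along its spout. Blue skirt 54 mm across to 24 mm height, shoulder to 29 mm, then the grip. In the underside, on the axis, a SQUARE socket 26 x 26 mm, 24 mm deep, sides parallel to the head's x and y. It may be set on the stem in any of four quarter positions.
- head_grip (a point): On the head's axis, 50 mm above its underside: middle of the round white grip, 36 mm in diameter, from 29 to 65 mm above the underside.
- outlet (a point): Open lower end of the nozzle at the end of the head's spout: in the head's frame x = 88 mm, y = 0, z = 4 mm. The steel spout, 11 mm thick, runs along the head's +x at 18 mm height; nothing of it reaches below 4 mm.
- can: Fixed squat steel dispensing can, 96 mm across, its shoulder 62 mm tall. Origin: centre of its underside, z up; +x points to the jar. Out of its neck (to 72 mm height) rises a brass screw stem, on the can's axis. More than 40 N between head and can damages it.
- seat (a point): Point on the can's axis at 96 mm height: top of the stem's round flange (40 mm across) at the start, where the head's underside rests when fully seated. Above it: a 24 mm square, 12 mm tall, then a round blunt cone, 25 mm across, 10 mm tall, that centres the socket. This point is fixed to the can. No pose tells how the square is turned: it differs every time.
- square_top (a point): Point on the can's axis at 108 mm height, fixed to the can: where the head's underside stands while the squares are not lined up (to about 5 degrees). Pressed lightly, with 3 to 10 N, and turned by up to a quarter turn it finds the square and can go down the last 12 mm.
- neck (a point): Point on the can's axis at 72 mm height, top of the steel neck. The seated head drives the stem. The stem starts at its upper stop; turned clockwise seen from above it screws down 12 mm per turn, taking the head along, against a friction of about 0.2 N m; it stays where it is left, pressing does not turn it, and it stops after 1.5 turns.
- jar: Open glass receiving jar standing on the table beside the can, 58 mm in diameter, 62 mm tall, its axis 88 mm from the can's axis. Origin: centre of its underside. To be left where it stands.
- lidded_jar: Bystander: closed glass jar with a white lid, 66 mm across, 100 mm tall. Origin at its underside, middle.
- dish: Bystander: open clear culture dish, 90 mm across, 14 mm tall. Origin at its underside, middle.
- snuffer: Bystander: small steel snuffer cap, 28 mm across, 26 mm tall. Origin at its underside, middle.
- flask: Bystander: amber conical flask, 76 mm across at the foot, 108 mm tall. Origin at its underside, middle.
- blue_bottle: Bystander: clear bottle with a blue cap, 56 mm across, 150 mm tall. Origin at its underside, middle.
- spatula: Bystander: thin steel laboratory spatula lying flat, 174 mm long, 6 mm thick. Origin at its underside, middle.
Not all that is in view belongs to the job. Leave any green look-alike of the can alone.

How it is judged (in metres and radians):
On the way:
1. the head is seated fully home over the square of the stem, upright (horizontal distance between head and can below 0.004 m and angle between head's own z axis and vertical below 0.07 rad and z of head in the frame of can between 0.08 and 0.0982 m), for 0.1 s.
At the end, for the whole second after the job is handed in: Head upright and at rest on the stem (centred within 4 mm), its underside 83 to 94 mm above the can's underside (93 after a quarter turn, 84 after a full turn), outlet within 15 mm horizontally of the jar's axis; jar upright within 20 mm of where it stood (horizontal distance between head and can below 0.004 m and angle between head's own z axis and vertical below 0.07 rad and z of head in the frame of can between 0.0828 and 0.0942 m and horizontal distance between outlet and jar below 0.015 m and linear speed of head below 0.02 m/s and distance of jar from where it was at the start of the episode below 0.02 m and angle between jar's own z axis and vertical below 0.1 rad); the robot touches nothing.
It fails at once if the head is pressed on the can with more than 40 N (contact force between head and can above 40 N).
It fails at once if the jar is pushed more than 20 mm or tipped (distance of jar from where it was at the start of the episode above 0.02 m or angle between jar's own z axis and vertical above 0.2 rad).
It fails at once if a bystander is moved more than 30 mm (distance of any of lidded_jar, dish, snuffer, flask, blue_bottle, spatula from where it was at the start of the episode above 0.03 m).
It also fails if it takes over 64 s, if anything falls off the work surface, if the arm or the gripper's body presses on something with over 40 N, if the wrist force passes 120 N, or if a joint passes its speed limit or range.

## Working session

There is one attempt and no reset: what is moved stays moved. The work goes in short steps, Python scripts to look and compute and a shell command to move; the robot and the scene stay as the last step left them, time stands still between calls to the robot, and variables do not carry over. Pictures are saved under pics/ and viewed, and the job is handed in when it is done.

```bash
mkdir -p pics; ls
python3 - <<'E'
from rig import manip
import cv2
s=manip.read_state()
print({k:s[k] for k in s}, manip.hold_point_z)
for n in("scene","top"):
    f=manip.grab_frame(n); cv2.imwrite(f"pics/{n}0.png",f["color"])
    print(n,f["vertical_fov"],f["cx"],f["cy"],f["R"],f["t"])
E
```

```text
pics
{'clock': 0.0, 'q': array([-1.33904994e+00,  1.26395469e-01, -4.06076984e-02,  1.40539026e+00,
        1.20259760e-05,  1.57078772e+00]), 'dq': array([-0.00130256,  0.00051413,  0.00050296,  0.00124282, -0.00115   ,
        0.00128062]), 'effort': array([ 4.86152567e-04, -4.35914719e+01,  3.52924955e+01,  1.73507631e-02,
        5.85367138e-05,  1.82085864e-05]), 'eef_pos': array([ 120.48431212, -510.53993375,  209.52051757]), 'tcp_rot': array([ 0.55480962, -0.55410208,  0.43927767, -0.43839743]), 'ft_force': array([-1.26882012, -0.17163051,  0.53863206]), 'torque': array([-0.00302776, -0.00266101, -0.04345043]), 'finger_gap': 85.10243501898745} 18.700000000000003
scene 54.79436399761272 321.0445757988747 193.1754294669306 [[-0.21625923  0.97614139  0.01949167]
 [ 0.70184704  0.1693069  -0.69191467]
 [-0.67870662 -0.13595276 -0.72171613]] [ 128.05180732 -248.23940741 1240.943537  ]
top 56.91268157693526 327.40248208164525 195.67714704998892 [[-0.17843417 -0.98395029  0.00175558]
 [-0.96291293  0.17425161 -0.20599773]
 [ 0.20238561 -0.03844751 -0.97855089]] [ 48.30324485 484.2249583  903.65955713]
```

View pics/scene0.png

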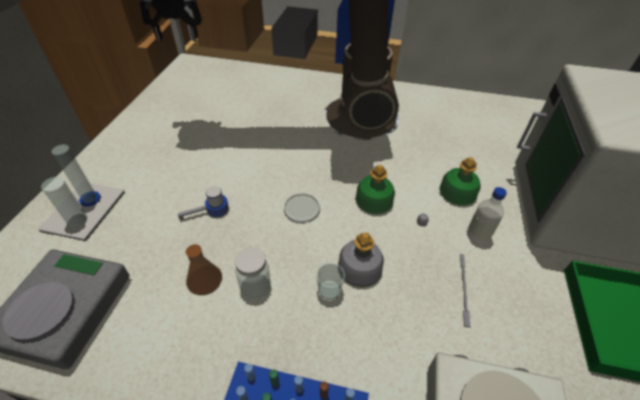

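View pics/top0.png

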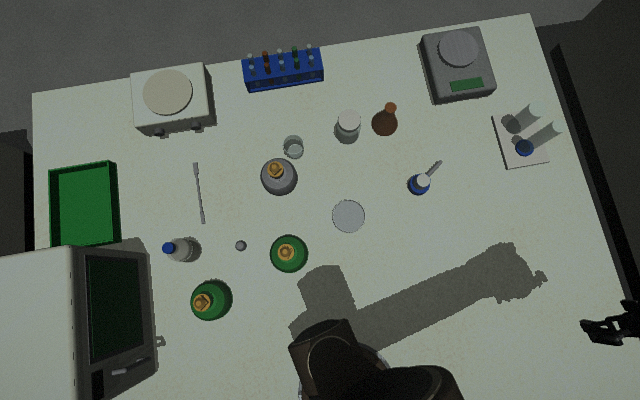

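Run:
```python
from scipy.spatial.transform import Rotation as R
from rig import manip
q=manip.read_state()["tcp_rot"]
print(R.from_quat([*q[1:],q[0]]).as_matrix().round(3))
```

```text
[[ 0.23  -0.     0.973]
 [-0.973  0.001  0.23 ]
 [-0.001 -1.    -0.   ]]
```

The scene view shows the head at about (215,203) with its spout toward (182,216), the grey can at (361,260) and the open jar at (330,284). In the top view they are at about (420,182), (277,175) and (293,147). I'll enlarge these.

Run:
```python
import cv2
a=cv2.imread("pics/scene0.png");b=cv2.imread("pics/top0.png")
A=cv2.resize(a[170:230,160:250],None,fx=8,fy=8,interpolation=3);cv2.imwrite("pics/h_s.png",A)
A=cv2.resize(b[145:210,390:480],None,fx=8,fy=8,interpolation=3);cv2.imwrite("pics/h_t.png",A)
A=cv2.resize(a[225:305,300:400],None,fx=7,fy=7,interpolation=3);cv2.imwrite("pics/c_s.png",A)
A=cv2.resize(b[125:205,240:340],None,fx=7,fy=7,interpolation=3);cv2.imwrite("pics/c_t.png",A)
```

```text
(no output)
```

View pics/h_s.png

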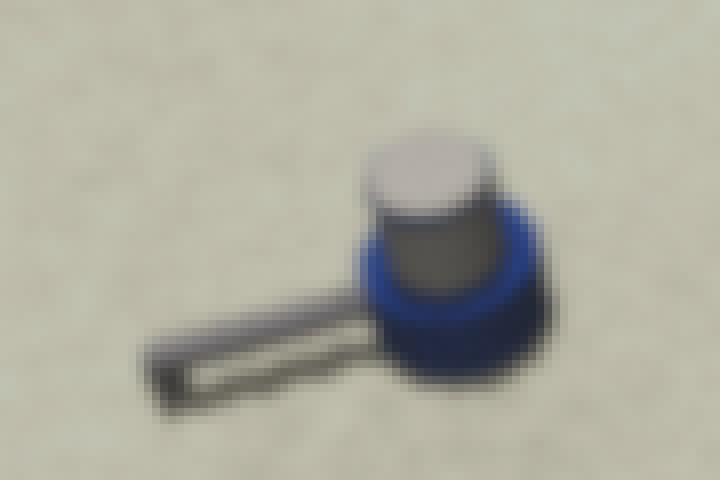

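View pics/h_t.png

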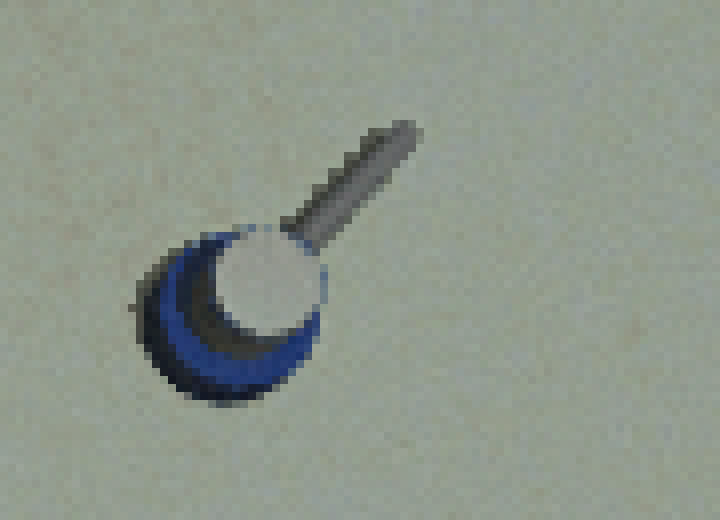

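View pics/c_s.png

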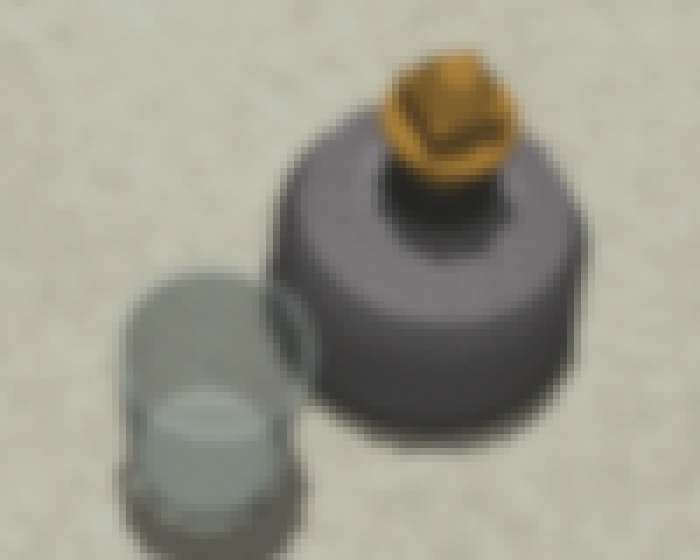

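View pics/c_t.png

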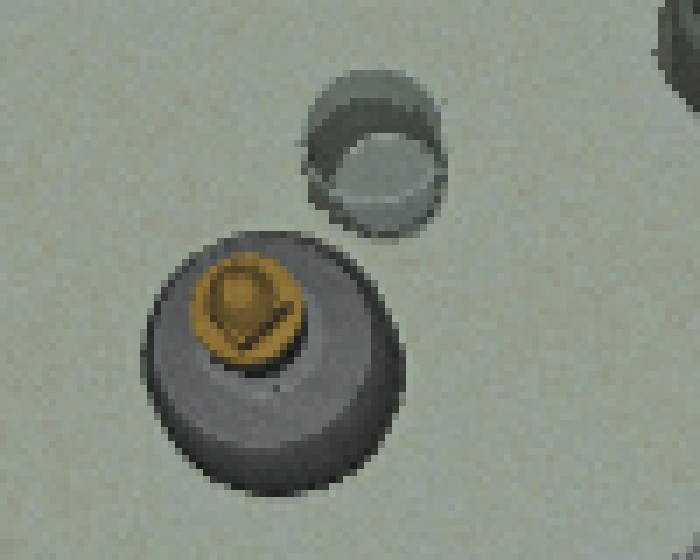

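```bash
cat > h.py <<'E'
import numpy as np,cv2
from rig import manip
from scipy.optimize import least_squares
def K(f):
    fl=200/np.tan(np.radians(f["vertical_fov"])/2); return fl,f["cx"],f["cy"]
def proj(f,X):
    X=np.atleast_2d(X); c=X@f["R"].T+f["t"]; fl,cx,cy=K(f)
    return np.c_[fl*c[:,0]/c[:,2]+cx, fl*c[:,1]/c[:,2]+cy]
def tri(fs,uv):
    r=lambda X:np.concatenate([proj(f,X)[0]-u for f,u in zip(fs,uv)])
    s=least_squares(r,[300,0,50.]);return s.x,s.fun
def atz(f,u,z):
    r=lambda p:proj(f,[p[0],p[1],z])[0]-u
    return least_squares(r,[300,0.]).x
def circ(c,r,z,n=48):
    a=np.linspace(0,2*np.pi,n);return np.c_[c[0]+r*np.cos(a),c[1]+r*np.sin(a),np.full(n,z)]
def draw(img,f,X,x0,y0,s,col):
    p=(proj(f,X)-[x0,y0]+.5)*s-.5
    cv2.polylines(img,[np.round(p).astype(np.int32)],False,col,1,cv2.LINE_AA)
E
python3 - <<'E'
from h import *
S=manip.grab_frame("scene");T=manip.grab_frame("top")
fs=[S,T]
def s(c,o,k):return np.array(o)+(np.array(c)+.5)/k-.5
pts={
"griptop":(s((430,172),(160,170),8),s((270,280),(390,145),8),65),
"flange":(s((451,120),(300,225),7),s((248,313),(240,125),7),96),
"jarrim":(s((210,318),(300,225),7),s((373,135),(240,125),7),62),
"spouttip":(s((160,348),(160,170),8),s((412,130),(390,145),8),23)}
for n,(a,b,z) in pts.items():
    print(n,tri(fs,[a,b]),atz(S,a,z),atz(T,b,z))
E
```

```text
griptop (array([ 479.42994936, -286.99173368,   64.87921099]), array([-0.46078874, -0.11184007, -0.46383249,  0.23727718])) [ 479.62247306 -285.72967878] [ 479.80578182 -288.27284713]
flange (array([565.87990712,  80.62449044,  93.48149659]), array([-0.22610436, -0.01332538, -0.27185165,  0.07087509])) [567.72626798  81.09307429] [565.16612132  79.69555983]
jarrim (array([632.58199991,  25.14316592,  71.23071319]), array([ 0.23423546,  0.02205897,  0.29858758, -0.09163213])) [626.794798    23.81855775] [635.91551513  26.2320207 ]
spouttip (array([ 530.08422148, -358.61279157,   23.79390508]), array([-0.64362432, -0.17764252, -0.67411304,  0.37736226])) [ 529.657332   -357.39369174] [ 530.99460823 -360.96772368]
```

```bash
cat > ov.py <<'E'
from h import *
import sys
def run(can,jar,head,yaw,tag,sq=None):
    S=manip.grab_frame("scene");T=manip.grab_frame("top")
    u=np.array([np.cos(yaw),np.sin(yaw)]);v=np.array([-u[1],u[0]])
    out=[]
    for f,hc,cc in((S,(160,170,90,60),(300,225,100,80)),(T,(390,145,90,65),(240,125,100,80))):
        x,y,w,h=hc;k=7
        A=cv2.resize(f["color"][y:y+h,x:x+w],None,fx=k,fy=k,interpolation=0)
        for r,z in((18,65),(27,24),(27,0)):draw(A,f,circ(head,r,z),x,y,k,(0,0,255))
        for o in(-5.5,5.5):
            draw(A,f,[[*(head+27*u+o*v),23.5],[*(head+93.5*u+o*v),23.5]],x,y,k,(0,255,255))
        x,y,w,h=cc
        B=cv2.resize(f["color"][y:y+h,x:x+w],None,fx=k,fy=k,interpolation=0)
        for r,z in((20,96),(48,62),(48,0)):draw(B,f,circ(can,r,z),x,y,k,(0,0,255))
        if sq is not None:
            a=sq+np.pi/4+np.arange(5)*np.pi/2
            draw(B,f,np.c_[can[0]+12*2**.5*np.cos(a),can[1]+12*2**.5*np.sin(a),np.full(5,108)],x,y,k,(255,0,255))
            draw(B,f,np.c_[can[0]+12*2**.5*np.cos(a),can[1]+12*2**.5*np.sin(a),np.full(5,96)],x,y,k,(255,0,255))
        for r,z in((29,62),(29,0)):draw(B,f,circ(jar,r,z),x,y,k,(255,255,0))
        n="s" if f is S else "t"
        h=max(A.shape[0],B.shape[0])
        cv2.imwrite(f"pics/oh_{n}{tag}.png",A);cv2.imwrite(f"pics/oc_{n}{tag}.png",B)
E
python3 - <<'E'
from ov import *
head=np.array([479.6,-287.]);tip=np.array([530.3,-359])
yaw=np.arctan2(*(tip-head)[::-1]);print(np.degrees(yaw),np.hypot(*(tip-head)))
run(np.array([566.5,80.5]),np.array([632.,23]),head,yaw,"1",np.radians(20))
E
```

```text
-54.84807014264601 88.05958210211989
```

View pics/oh_s1.png

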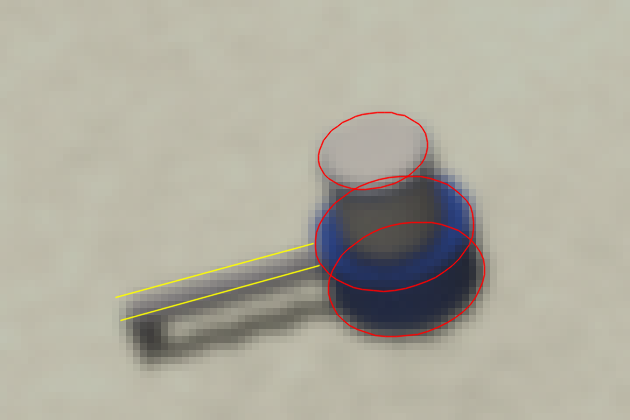

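View pics/oh_t1.png

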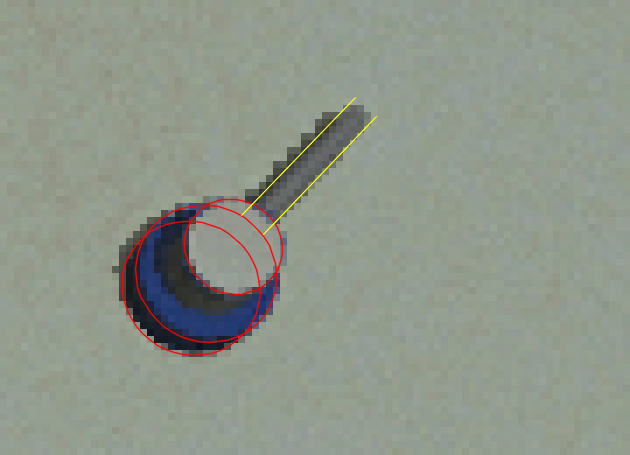

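View pics/oc_s1.png

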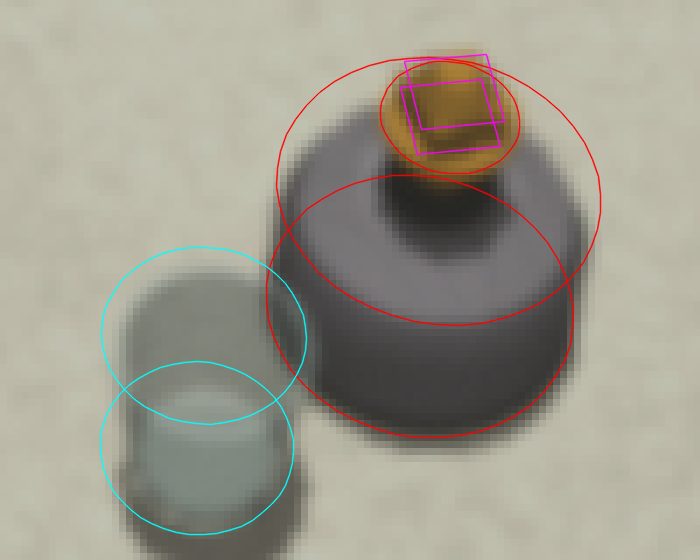

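View pics/oc_t1.png

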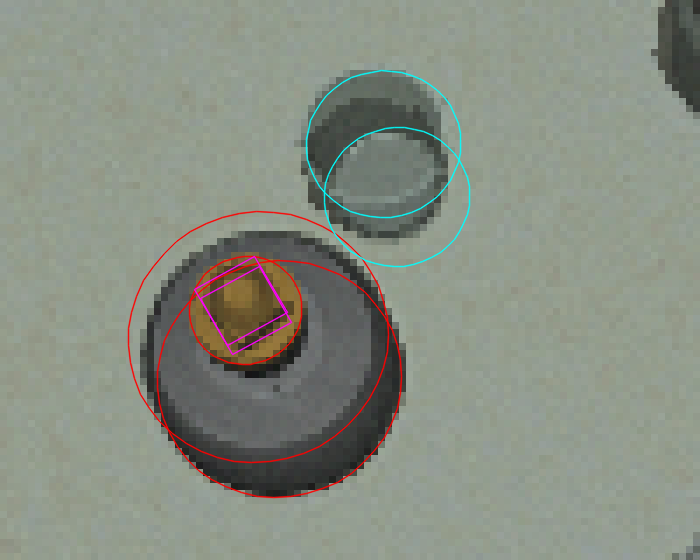

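Run:
```python
from h import *
S=manip.grab_frame("scene");T=manip.grab_frame("top")
for f,n,(x,y,w,h),c,sh in((S,"s",(348,226,34,30),(566.5,80.5),(0,1.0)),(T,"t",(262,156,30,28),(565.3,80.2),(0,0))):
    ims=[]
    for a0 in(None,30,45,60):
        k=12
        B=cv2.resize(f["color"][y:y+h,x:x+w],None,fx=k,fy=k,interpolation=2)
        if a0 is not None:
          a=np.radians(a0)+np.pi/4+np.arange(5)*np.pi/2
          for z in(96,108):
            draw(B,f,np.c_[c[0]+17*np.cos(a),c[1]+17*np.sin(a),np.full(5,z)],x-sh[0],y-sh[1],k,(255,0,255))
          draw(B,f,circ(c,20,96),x-sh[0],y-sh[1],k,(0,0,255))
        ims.append(cv2.convertScaleAbs(B,alpha=1.4,beta=10))
    I=np.vstack([np.hstack(ims[:2]),np.hstack(ims[2:])]);s=min(800/I.shape[1],600/I.shape[0],1)
    cv2.imwrite(f"pics/sq_{n}.png",cv2.resize(I,None,fx=s,fy=s,interpolation=3))
```

```text
(no output)
```

View pics/sq_s.png

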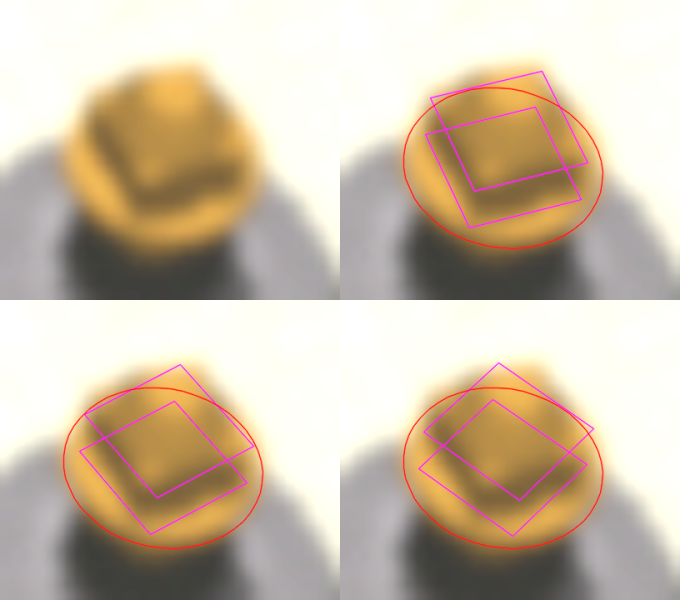

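View pics/sq_t.png

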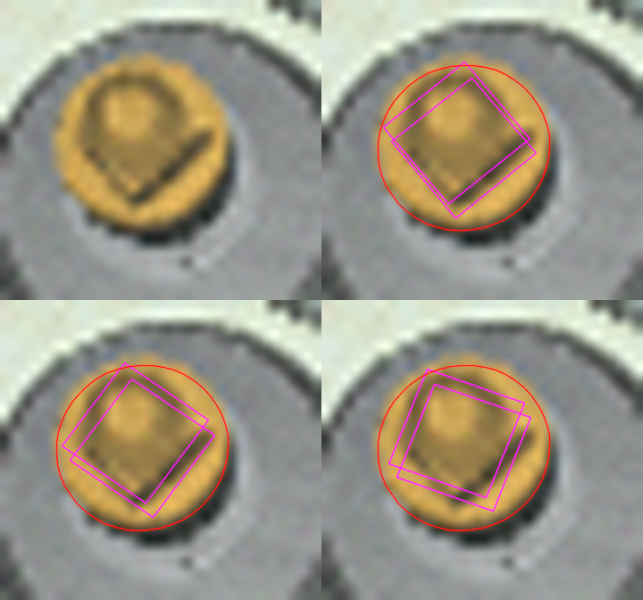

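The square appears turned about 35° (mod 90) and the can-to-jar bearing is about -39.5°. I plan to seat the head at yaw 125° and screw it clockwise about 164°. First I'll move over the head and test the twist direction.

```bash
python3 -m inch '-.226 0 .67 0;-.226 0 .67 0;-.226 0 .67 0;-.226 0 .67 0;-.226 0 .67 0;-.226 0 .67 0;-.226 0 .67 0;-.226 0 .67 0;-.226 0 .67 0;-.226 0 .65 0' 1 30; python3 -m inch '0 0 0 .5;0 0 0 .5;0 0 0 0'
cat > st.py <<'E'
from h import *
from scipy.spatial.transform import Rotation as R
s=manip.read_state();q=s["tcp_rot"];M=R.from_quat([*q[1:],q[0]]).as_matrix()
print("t",round(s["clock"],2),"pos",s["eef_pos"].round(1),"th",np.degrees(np.arctan2(M[1,0],M[0,0])).round(2),"down",M[:,1].round(3),"q",s["q"].round(2),"F",s["ft_force"].round(1),"T",s["torque"].round(2),"gap",round(s["finger_gap"],1))
def shift(tx,ty,tz,pos=s["eef_pos"]):
    d=M.T@(np.array([tx,ty,tz])-pos); print("units",(d/60).round(3))
import sys
if len(sys.argv)>3: shift(*map(float,sys.argv[1:4]))
E
python3 st.py 479.6 -287 150
```

```text
clock: 1.65
eef_pos: [480.7, -286.0, 210.3]
tcp_rot: [-0.554, 0.555, -0.439, 0.439]
ft_force: [0.6, -0.4, 0.7]
finger_gap: 85.4
clock: 2.02
eef_pos: [479.6, -286.7, 210.2]
tcp_rot: [-0.514, 0.514, -0.485, 0.485]
ft_force: [0.2, -0.3, 0.6]
finger_gap: 85.4
t 2.02 pos [ 479.6 -286.7  210.2] th -86.65 down [-0.  0. -1.] q [-0.54  0.19  0.04  1.42  0.    2.54] F [ 0.2 -0.3  0.6] T [ 0.04  0.01 -0.01] gap 85.4
units [ 4.000e-03  1.003e+00 -1.000e-03]
```

```bash
python3 -m inch '0 .3 0 -.7;0 .3 0 -.7;0 .3 0 -.7;0 .3 0 -.7;0 .3 0 -.67;0 .3 0 -.2;0 0 0 0' ; python3 st.py 479.6 -287 33
python3 - <<'E'
from h import *
for n in("scene","top"):
    f=manip.grab_frame(n); u=proj(f,[479.6,-287,50])[0].astype(int);print(u)
    c=f["color"][u[1]-50:u[1]+50,u[0]-60:u[0]+60]; cv2.imwrite(f"pics/a_{n}.png",cv2.resize(c,None,fx=5,fy=5,interpolation=3))
E
```

```text
clock: 2.9
eef_pos: [478.5, -286.5, 101.0]
tcp_rot: [0.641, -0.641, 0.3, -0.298]
ft_force: [-0.1, 0.9, 0.3]
finger_gap: 85.7
t 2.9 pos [ 478.5 -286.5  101. ] th -49.99 down [-0.002  0.001 -1.   ] q [-0.54  0.21 -0.18  1.18  0.    1.9 ] F [-0.1  0.9  0.3] T [-0.01 -0.   -0.02] gap 85.7
units [0.021 1.134 0.01 ]
[213 195]
[421 181]
```

View pics/a_scene.png

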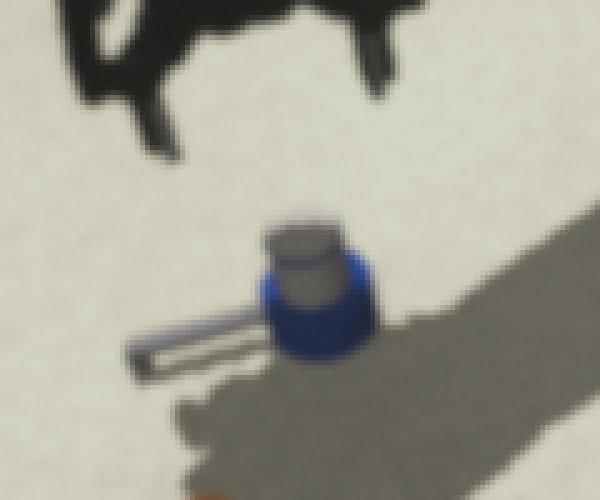

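View pics/a_top.png

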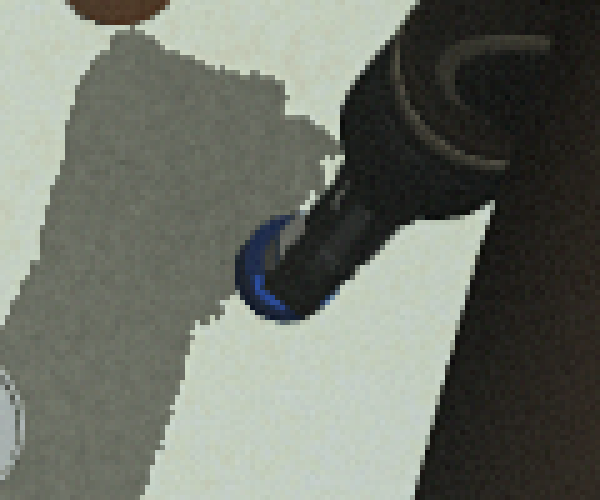

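The scene view shows the fingertips straddling the head: tips at about (187,176) and (228.6,163), with the grip top at (213,191). Next: check the tip midpoint, descend and grip.

```bash
python3 - <<'E'
from h import *
f=manip.grab_frame("scene");print(proj(f,[478.5,-286.5,114]),proj(f,[478.5,-286.5,101]))
E
python3 -m inch '0 .25 0 0;0 .25 0 0;.02 .25 .01 0;0 .2 0 0;0 .18 0 0;0 0 0 0' ; python3 st.py
```

```text
[[209.25178261 175.58435059]] [[210.32982814 179.7057294 ]]
clock: 3.8
eef_pos: [480.1, -287.1, 33.4]
tcp_rot: [0.641, -0.641, 0.3, -0.298]
ft_force: [-0.7, -0.4, -0.3]
finger_gap: 85.5
t 3.8 pos [ 480.1 -287.1   33.4] th -50.02 down [-0.002  0.001 -1.   ] q [-0.54  0.25 -0.28  1.04  0.    1.9 ] F [-0.7 -0.4 -0.3] T [0.03 0.01 0.03] gap 85.5
```

```bash
python3 -m inch '0 0 0 0;0 0 0 0;0 0 0 0;0 0 0 0;0 0 0 0;0 0 0 0;0 0 0 0;0 0 0 0' -1 60; python3 st.py; python3 -m inch '0 -.1 0 0;0 -.3 0 0;0 -.4 0 0;0 -.5 0 0;0 -.5 0 0;0 -.5 0 0;0 -.5 0 0;0 -.2 0 0;0 0 0 0'; python3 st.py;  python3 - <<'E'
from h import *
for n in("scene","top"):
    f=manip.grab_frame(n); u=proj(f,[479.6,-287,200])[0].astype(int);print(u)
    c=f["color"][u[1]-60:u[1]+60,u[0]-60:u[0]+60]; cv2.imwrite(f"pics/b_{n}.png",cv2.resize(c,None,fx=5,fy=5,interpolation=3))
E
```

```text
clock: 4.8
eef_pos: [481.1, -287.5, 35.4]
tcp_rot: [0.641, -0.641, 0.299, -0.299]
ft_force: [-2.1, 2.0, 4.9]
finger_gap: 33.0
t 4.8 pos [ 481.1 -287.5   35.4] th -50.02 down [ 0.001 -0.    -1.   ] q [-0.54  0.25 -0.28  1.04  0.    1.9 ] F [-2.1  2.   4.9] T [0.28 0.34 0.  ] gap 33.0
clock: 5.92
eef_pos: [481.0, -287.6, 214.7]
tcp_rot: [-0.641, 0.641, -0.299, 0.299]
ft_force: [0.4, 0.1, -1.4]
finger_gap: 33.1
t 5.92 pos [ 481.  -287.6  214.7] th -50.02 down [ 0.001 -0.    -1.   ] q [-0.54  0.19  0.05  1.43 -0.    1.9 ] F [ 0.4  0.1 -1.4] T [ 0.05 -0.02  0.07] gap 33.1
[201 146]
[438 164]
```

View pics/b_scene.png

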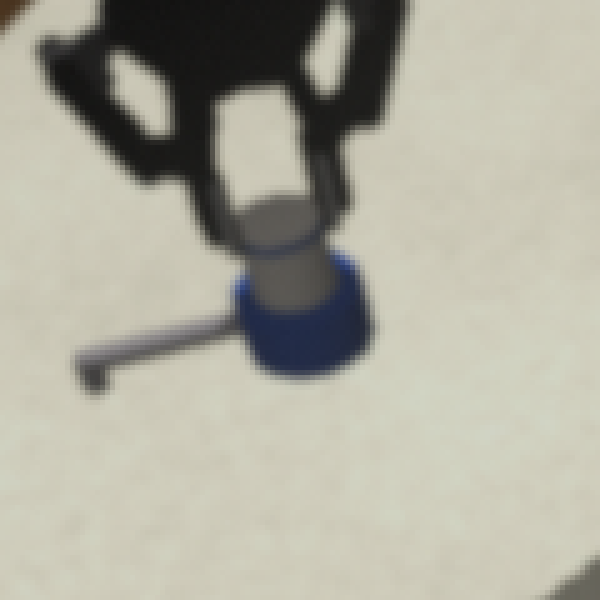

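View pics/b_top.png

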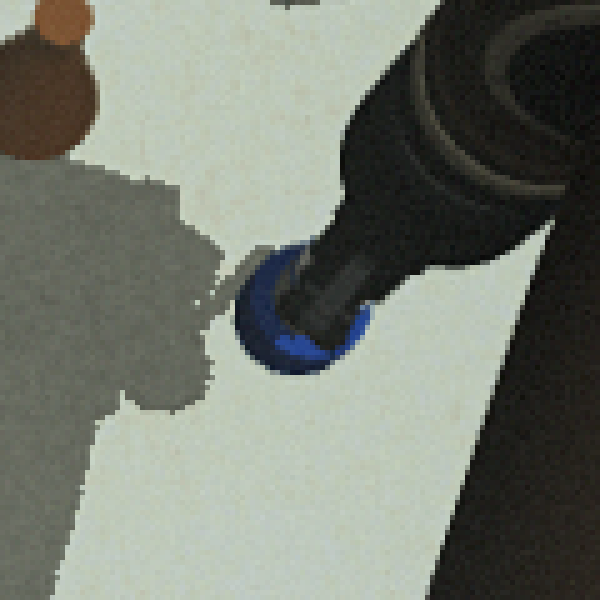

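Gripped; the head hangs upright with its skirt at about (259,152) in the scene view. I'll translate over to the can, then turn.

```bash
python3 st.py 566 80.3 215
```

```text
t 6.03 pos [ 480.4 -287.2  213.1] th -50.02 down [-0.002  0.001 -1.   ] q [-0.54  0.19  0.05  1.43 -0.    1.9 ] F [-1.1 -0.1 -1.8] T [-0.01  0.06 -0.03] gap 32.4
units [-3.777 -0.027  5.029]
```

```bash
python3 -m inch '-.2 0 .25 0;-.4 0 .53 0;-.44 0 .6 0;-.48 0 .64 0;-.48 0 .64 0;-.48 0 .64 0;-.48 0 .64 0;-.44 0 .6 0;-.3 0 .4 0;-.08 0 .09 0'; python3 -m inch '0 0 0 -.8;0 0 0 -1;0 0 0 -1;0 0 0 -1;0 0 0 -1;0 0 0 -1;0 0 0 -1;0 0 0 -1;0 0 0 -1;0 0 0 -1'; python3 -m inch '0 0 0 -1;0 0 0 -1;0 0 0 -1;0 0 0 -1;0 0 0 -1;0 0 0 -1;0 0 0 -1;0 0 0 -1;0 0 0 -.2;0 0 0 0';python3 st.py 566 80.3 215;  python3 - <<'E'
from h import *
for n in("scene","top"):
    f=manip.grab_frame(n); u=proj(f,[566,80,150])[0].astype(int);print(u)
    c=f["color"][u[1]-60:u[1]+60,u[0]-60:u[0]+60]; cv2.imwrite(f"pics/c_{n}.png",cv2.resize(c,None,fx=5,fy=5,interpolation=3))
E
```

```text
clock: 7.28
eef_pos: [565.6, 82.8, 213.3]
tcp_rot: [-0.641, 0.642, -0.299, 0.297]
ft_force: [-0.4, 0.3, -0.9]
finger_gap: 32.8
clock: 8.52
eef_pos: [565.6, 79.8, 214.0]
tcp_rot: [0.645, -0.645, -0.289, 0.29]
ft_force: [0.2, 0.3, -1.5]
finger_gap: 33.2
clock: 9.78
eef_pos: [566.0, 80.1, 214.3]
tcp_rot: [0.3, -0.3, -0.64, 0.641]
ft_force: [0.1, -0.5, -1.5]
finger_gap: 33.3
t 9.78 pos [566.   80.1 214.3] th 129.83 down [-0. -0. -1.] q [ 0.14  0.22  0.08  1.43 -0.   -0.55] F [ 0.1 -0.5 -1.5] T [ 0.04 -0.01 -0.02] gap 33.3
units [ 0.003 -0.012 -0.003]
[366 223]
[271 162]
```

View pics/c_scene.png

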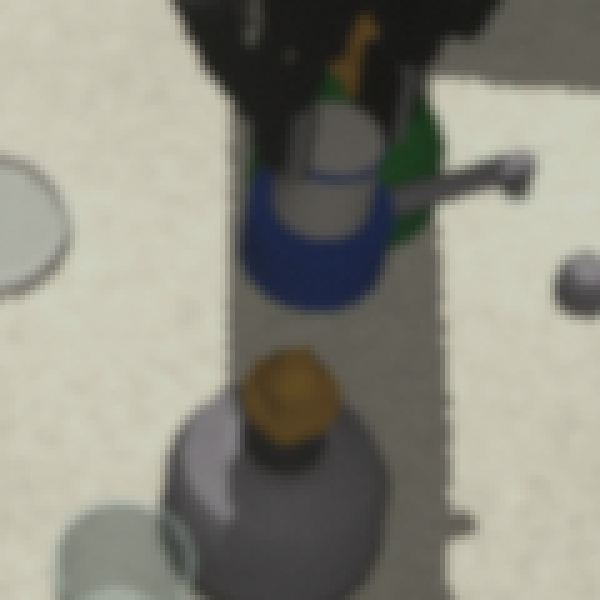

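View pics/c_top.png

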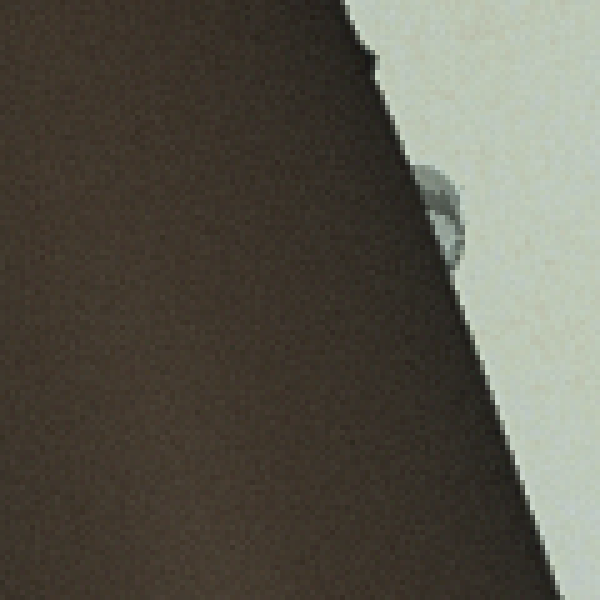

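```bash
python3 -m inch '0 .25 0 0;0 .25 0 0;0 .25 0 0;0 .1 0 0;0 0 0 0;0 0 0 0'; python3 st.py 566 80.3 160
cat > ov2.py <<'E'
from h import *
import sys
x0,y0,zb,yaw,tag=float(sys.argv[1]),float(sys.argv[2]),float(sys.argv[3]),np.radians(float(sys.argv[4])),sys.argv[5]
can=np.array([566.,80.3])
f=manip.grab_frame("scene");k=7;x,y,w,h=310,195,114,80
A=cv2.resize(f["color"][y:y+h,x:x+w],None,fx=k,fy=k,interpolation=2)
for r,z in((27,24),(27,0),(18,65)):draw(A,f,circ((x0,y0),r,zb+z),x,y,k,(0,0,255))
for r,z in((20,96),(48,0)):draw(A,f,circ(can,r,z),x,y,k,(255,255,0))
u=np.array([np.cos(yaw),np.sin(yaw)]);p=np.array([x0,y0])
draw(A,f,[[*(p+27*u),zb+18],[*(p+88*u),zb+18],[*(p+88*u),zb+4]],x,y,k,(0,255,255))
cv2.imwrite(f"pics/{tag}.png",A)
E
python3 ov2.py 566 80.3 125 125 d1
```

```text
clock: 10.62
eef_pos: [566.6, 80.3, 164.0]
tcp_rot: [-0.299, 0.299, 0.641, -0.641]
ft_force: [-0.0, 0.5, -1.4]
finger_gap: 32.8
t 10.62 pos [566.6  80.3 164. ] th 129.98 down [ 0.001  0.    -1.   ] q [ 0.14  0.22 -0.03  1.32  0.   -0.56] F [-0.   0.5 -1.4] T [ 0.03 -0.03 -0.04] gap 32.8
units [0.006 0.067 0.008]
```

View pics/d1.png

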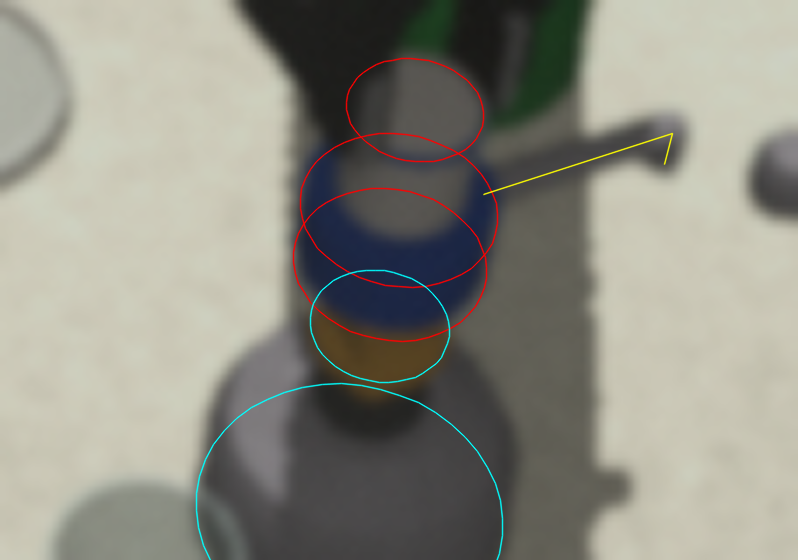

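Run:
```python
from h import *
S=manip.grab_frame("scene");T=manip.grab_frame("top")
for f,fn,(x,y,w,h) in((S,"scene0",(335,220,55,70)),(T,"top0",(255,145,50,55))):
    im=cv2.imread(f"pics/{fn}.png");c=im[y:y+h,x:x+w].astype(int)
    sat=c[:,:,2]-c[:,:,0]
    up=cv2.resize(np.clip(sat,0,255).astype(np.uint8),None,fx=8,fy=8,interpolation=1)
    m=(up>(45)).astype(np.uint8)
    n,l,st,ce=cv2.connectedComponentsWithStats(m);i=1+np.argmax(st[1:,4])
    X,Y,W,H,A=st[i];conv=lambda v,o:o+(v+.5)/8-.5
    ext=[conv(X,x),conv(Y,y),conv(X+W,x),conv(Y+H,y)]
    print(fn,"brass ext",np.round(ext,2))
    for can in((566,80.3),(568,80.3),(566,83)):
        p=proj(f,circ(can,20,96)); q=proj(f,circ(can,20,90));p2=np.r_[p,q]
        print(can,p.min(0).round(2),p.max(0).round(2),"z90",q.max(0).round(2))
    # dark can silhouette extents
    g=cv2.resize(im[y-15:y+h,x-15:x+w+15],None,fx=4,fy=4)
S2=S["color"];b=S2[195:275,310:424].astype(int);d=b[:,:,0]-b[:,:,2]
up=cv2.resize(np.clip(d,0,255).astype(np.uint8),None,fx=8,fy=8,interpolation=1);m=(up>25).astype(np.uint8)
n,l,st,ce=cv2.connectedComponentsWithStats(m);i=1+np.argmax(st[1:,4]);X,Y,W,H,A=st[i]
print("blue ext x",310+(X+.5)/8-.5,310+(X+W+.5)/8-.5,"bottom",195+(Y+H+.5)/8-.5)
for zb in(126,128,130):
    p=np.r_[proj(S,circ((566,80.3),27,zb)),proj(S,circ((566,80.3),27,zb+24))];print(zb,p.min(0),p.max(0))
```

```text
scene0 brass ext [353.69 231.56 374.06 250.69]
(566, 80.3) [353.81 233.08] [373.68 249.13] z90 [373.33 250.9 ]
(568, 80.3) [353.65 233.84] [373.56 249.94] z90 [373.21 251.71]
(566, 83) [355.13 233.33] [375.02 249.39] z90 [374.66 251.16]
top0 brass ext [266.69 160.94 282.69 176.56]
(566, 80.3) [266.7  161.33] [282.73 176.76] z90 [283.   177.38]
(568, 80.3) [266.58 160.58] [282.6 176. ] z90 [282.88 176.62]
(566, 83) [265.63 161.52] [281.66 176.95] z90 [281.94 177.56]
blue ext x 353.5625 380.3125 bottom 240.6875
126 [351.47711967 213.24420784] [380.68625978 242.91372265]
128 [351.55519341 212.57517343] [380.82374074 242.28474712]
130 [351.63356613 211.9035755 ] [380.9617623  241.65329582]
```

The brass fits (566.2, 80.4) in both views, and the head agrees with the TCP to within about 1.5 mm. Starting the gentle descent.

```bash
python3 -m inch '0 .1 0 0;0 .05 0 0;0 0 0 0'; python3 -m inch '0 .033 0 0;0 0 0 0;0 0 0 0';python3 -m inch '0 .033 0 0;0 0 0 0;0 0 0 0';python3 -m inch '0 .033 0 0;0 0 0 0;0 0 0 0';python3 st.py 566 80.3 100
```

```text
clock: 11.15
eef_pos: [566.0, 80.2, 154.0]
tcp_rot: [0.299, -0.299, -0.641, 0.641]
ft_force: [0.1, 0.9, -0.2]
finger_gap: 33.1
clock: 11.52
eef_pos: [566.3, 80.3, 152.6]
tcp_rot: [-0.299, 0.299, 0.641, -0.641]
ft_force: [-0.2, -0.3, -1.9]
finger_gap: 32.8
clock: 11.9
eef_pos: [566.3, 80.3, 150.5]
tcp_rot: [-0.299, 0.299, 0.641, -0.641]
ft_force: [0.8, 0.8, -1.8]
finger_gap: 33.2
clock: 12.28
eef_pos: [566.3, 80.3, 148.5]
tcp_rot: [0.299, -0.299, -0.641, 0.641]
ft_force: [-0.2, 0.1, -2.7]
finger_gap: 33.1
t 12.28 pos [566.3  80.3 148.5] th 129.98 down [-0.  0. -1.] q [ 0.14  0.22 -0.06  1.29  0.   -0.56] F [-0.2  0.1 -2.7] T [ 0.01 -0.01  0.  ] gap 33.1
units [0.003 0.809 0.003]
```

```bash
python3 -m inch '0 .033 0 0;0 0 0 0'; python3 -m inch '0 .033 0 0;0 0 0 0';python3 st.py 566 80.3 100
```

```text
clock: 12.52
eef_pos: [566.2, 80.3, 146.4]
tcp_rot: [0.299, -0.299, -0.641, 0.641]
ft_force: [-0.1, 0.3, -1.3]
finger_gap: 33.0
clock: 12.78
eef_pos: [566.2, 80.4, 144.6]
tcp_rot: [-0.299, 0.299, 0.641, -0.641]
ft_force: [-0.6, 0.6, -0.8]
finger_gap: 33.2
t 12.78 pos [566.2  80.4 144.6] th 129.98 down [-0.  0. -1.] q [ 0.14  0.22 -0.07  1.28  0.   -0.56] F [-0.6  0.6 -0.8] T [ 0.22  0.15 -0.08] gap 33.2
units [0.001 0.744 0.004]
```

```bash
python3 -m inch '0 .016 0 0;0 0 0 0'|grep -E "pos|force"; python3 st.py; python3 -m inch '0 .016 0 0;0 0 0 0'|grep -E "pos|force";python3 st.py
```

```text
eef_pos: [566.1, 80.5, 143.5]
ft_force: [-1.7, 1.4, -1.4]
t 13.03 pos [566.1  80.5 143.5] th 129.99 down [-0.  0. -1.] q [ 0.14  0.22 -0.07  1.28  0.   -0.56] F [-1.7  1.4 -1.4] T [0.34 0.23 0.  ] gap 32.8
eef_pos: [566.1, 80.4, 142.6]
ft_force: [-1.2, 2.5, -0.1]
t 13.28 pos [566.1  80.4 142.6] th 129.99 down [-0.  0. -1.] q [ 0.14  0.22 -0.07  1.28  0.   -0.56] F [-1.2  2.5 -0.1] T [0.51 0.39 0.03] gap 33.0
```

```bash
python3 -m inch '.02 0 0 0;0 0 0 0'|grep -E "force"; python3 st.py; python3 -m inch '0 .016 0 0;0 0 0 0'|grep -E "force";python3 st.py
```

```text
ft_force: [-0.0, 0.6, -1.1]
t 13.53 pos [565.7  80.9 142.7] th 129.97 down [ 0.    -0.001 -1.   ] q [ 0.14  0.22 -0.07  1.28 -0.   -0.56] F [-0.   0.6 -1.1] T [ 0.03  0.   -0.08] gap 32.9
ft_force: [0.1, 0.5, -1.2]
t 13.78 pos [565.6  81.  141.6] th 129.97 down [-0. -0. -1.] q [ 0.14  0.22 -0.08  1.27 -0.   -0.56] F [ 0.1  0.5 -1.2] T [-0.02 -0.04 -0.05] gap 32.9
```

```bash
for i in 1; do python3 -m inch '0 .016 0 0;0 0 0 0'|grep -E "force"; python3 st.py; python3 -m inch '0 .016 0 0;0 0 0 0'|grep -E "force";python3 st.py; done
```

```text
ft_force: [-0.8, 0.6, -1.4]
t 14.03 pos [565.5  81.1 140.6] th 129.98 down [-0. -0. -1.] q [ 0.14  0.22 -0.08  1.27 -0.   -0.56] F [-0.8  0.6 -1.4] T [-0.02  0.01 -0.01] gap 33.3
ft_force: [0.3, -1.0, -1.8]
t 14.28 pos [565.5  81.2 139.7] th 129.98 down [-0. -0. -1.] q [ 0.14  0.22 -0.08  1.27 -0.   -0.56] F [ 0.3 -1.  -1.8] T [-0.03 -0.01  0.04] gap 32.7
```

```bash
python3 -m inch '0 .016 0 0;0 0 0 0'|grep -E "force"; python3 st.py; python3 -m inch '0 .016 0 0;0 0 0 0'|grep -E "force";python3 st.py;python3 ov2.py 566 80.3 104 125 d2
```

```text
ft_force: [0.3, -0.3, -1.0]
t 14.53 pos [565.5  81.2 138.8] th 129.98 down [-0. -0. -1.] q [ 0.14  0.22 -0.08  1.27 -0.   -0.56] F [ 0.3 -0.3 -1. ] T [0.02 0.01 0.01] gap 32.8
ft_force: [-0.5, -0.3, -0.5]
t 14.78 pos [565.5  81.2 137.8] th 129.98 down [-0.  0. -1.] q [ 0.14  0.22 -0.08  1.27  0.   -0.56] F [-0.5 -0.3 -0.5] T [-0.03 -0.02  0.07] gap 32.7
```

View pics/d2.png

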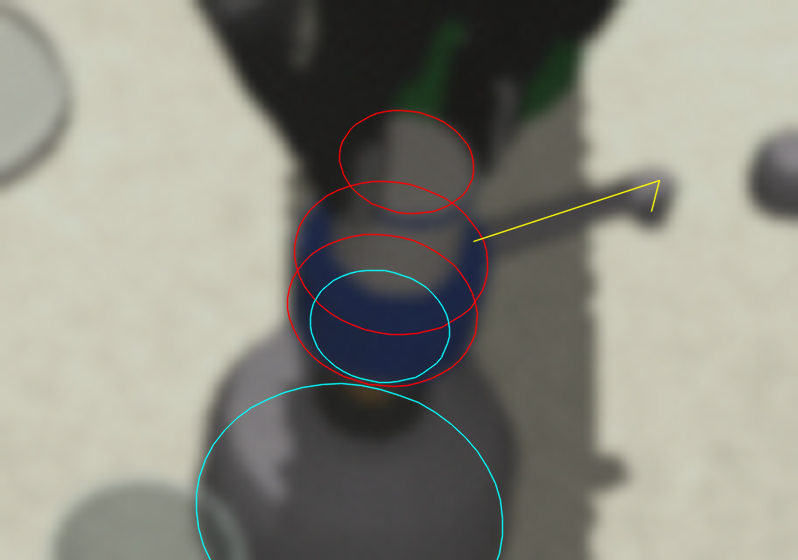

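Skirt bottom is at about (382,380) in the crop and covers the square; no resistance so far. The estimated angle seems right, so I'll continue down.

```bash
for s in 1; do python3 -m inch '0 .016 0 0;0 0 0 0'|grep -E "force"; python3 st.py; python3 -m inch '0 .016 0 0;0 0 0 0'|grep -E "force";python3 st.py;python3 -m inch '0 .016 0 0;0 0 0 0'|grep -E "force";python3 st.py; done
```

```text
ft_force: [-0.2, -0.6, -1.5]
t 15.07 pos [565.4  81.2 136.8] th 129.98 down [-0. -0. -1.] q [ 0.14  0.22 -0.08  1.26  0.   -0.56] F [-0.2 -0.6 -1.5] T [-0.01  0.   -0.03] gap 32.9
ft_force: [0.6, -0.3, -2.1]
t 15.32 pos [565.5  81.2 135.8] th 129.98 down [-0. -0. -1.] q [ 0.14  0.22 -0.09  1.26 -0.   -0.56] F [ 0.6 -0.3 -2.1] T [ 0.03 -0.09 -0.01] gap 32.8
ft_force: [0.3, -0.2, -1.5]
t 15.57 pos [565.5  81.2 134.9] th 129.98 down [-0.  0. -1.] q [ 0.14  0.22 -0.09  1.26  0.   -0.56] F [ 0.3 -0.2 -1.5] T [ 0.01 -0.02 -0.02] gap 33.1
```

```bash
for s in 1; do python3 -m inch '0 .016 0 0;0 0 0 0'|grep -E "force"; python3 st.py; python3 -m inch '0 .016 0 0;0 0 0 0'|grep -E "force";python3 st.py;python3 -m inch '0 .012 0 0;0 0 0 0'|grep -E "force";python3 st.py; done
```

```text
ft_force: [0.5, -0.3, -1.9]
t 15.82 pos [565.5  81.2 133.9] th 129.98 down [-0. -0. -1.] q [ 0.14  0.22 -0.09  1.26  0.   -0.56] F [ 0.5 -0.3 -1.9] T [-0.04 -0.02  0.05] gap 33.1
ft_force: [-0.4, 0.3, -1.6]
t 16.07 pos [565.5  81.2 133. ] th 129.98 down [-0. -0. -1.] q [ 0.14  0.22 -0.09  1.26 -0.   -0.56] F [-0.4  0.3 -1.6] T [-0.01  0.   -0.03] gap 32.4
ft_force: [-0.6, -0.2, -2.0]
t 16.32 pos [565.5  81.2 132.3] th 129.98 down [-0. -0. -1.] q [ 0.14  0.22 -0.09  1.25 -0.   -0.56] F [-0.6 -0.2 -2. ] T [ 0.01 -0.02 -0.01] gap 33.4
```

```bash
for s in 1; do python3 -m inch '0 .012 0 0;0 0 0 0'|grep -E "force"; python3 st.py; python3 -m inch '0 .012 0 0;0 0 0 0'|grep -E "force";python3 st.py;python3 -m inch '0 .012 0 0;0 0 0 0'|grep -E "force";python3 st.py; done
```

```text
ft_force: [0.2, -0.3, -1.4]
t 16.57 pos [565.5  81.2 131.6] th 129.98 down [-0. -0. -1.] q [ 0.14  0.22 -0.09  1.25  0.   -0.56] F [ 0.2 -0.3 -1.4] T [0.   0.05 0.02] gap 32.5
ft_force: [0.2, -0.3, 0.8]
t 16.82 pos [565.7  81.3 131.3] th 129.98 down [ 0.001  0.    -1.   ] q [ 0.14  0.22 -0.1   1.25  0.   -0.56] F [ 0.2 -0.3  0.8] T [0.1  0.13 0.04] gap 32.9
ft_force: [-0.5, -0.3, 5.0]
t 17.07 pos [565.9  81.3 131.1] th 129.98 down [ 0.001  0.001 -1.   ] q [ 0.14  0.22 -0.1   1.25  0.   -0.56] F [-0.5 -0.3  5. ] T [0.14 0.33 0.04] gap 32.8
```

Contact at TCP 131.3, so the underside is at about 96 mm: fully seated, pressing about 6 N. Starting to screw clockwise, following the thread pitch.

```bash
python3 -m inch '0 0 0 .3;0 .003 0 .5;0 .003 0 .5;0 .003 0 .5;0 .003 0 .5;0 0 0 0'; python3 st.py
```

```text
clock: 17.82
eef_pos: [566.2, 81.7, 130.5]
tcp_rot: [-0.42, 0.421, 0.569, -0.567]
ft_force: [-0.8, 1.5, 5.5]
finger_gap: 32.9
t 17.82 pos [566.2  81.7 130.5] th 106.96 down [ 0.002  0.001 -1.   ] q [ 0.14  0.22 -0.1   1.25  0.   -0.15] F [-0.8  1.5  5.5] T [0.46 0.16 0.04] gap 32.9
```

```bash
python3 -m inch '0 .003 0 .5;0 .003 0 .5;0 .003 0 .5;0 .003 0 .5'|grep force; python3 st.py;python3 ov2.py 566 80.3 94.5 83 d3
```

```text
ft_force: [0.3, 1.1, 5.0]
t 18.32 pos [566.4  81.9 129.9] th 86.86 down [ 0.003  0.002 -1.   ] q [ 0.14  0.22 -0.1   1.25  0.    0.2 ] F [0.3 1.1 5. ] T [ 0.58 -0.08  0.19] gap 33.0
```

View pics/d3.png

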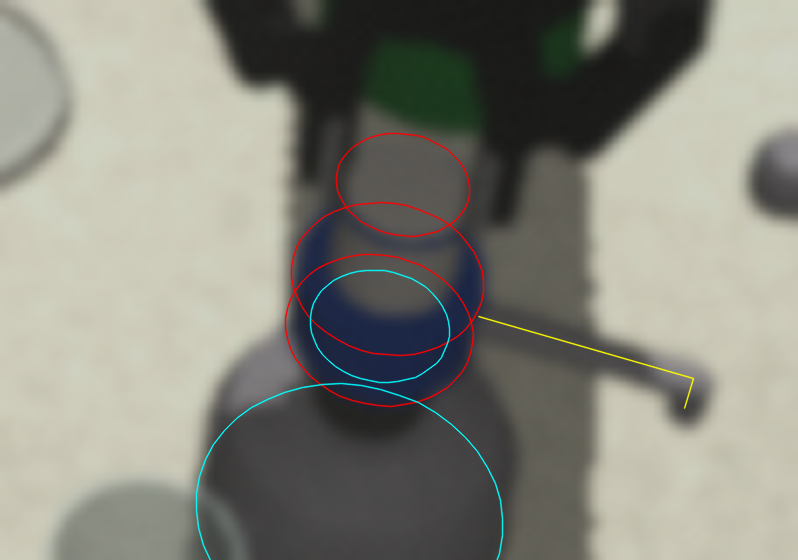

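The head turns with the gripper: spout tip at about (695,390) in the crop against the model's (692,380). Reaction torque is 0.19 N m, as expected. Continuing.

```bash
python3 -m inch '0 .0033 0 .6;0 .0033 0 .6;0 .0033 0 .6;0 .0033 0 .6;0 .0033 0 .6;0 .0033 0 .6;0 .0033 0 .6'|grep force; python3 st.py; python3 -m inch '0 .003 0 .6;0 .0033 0 .6;0 .0033 0 .6;0 .0033 0 .6;0 .0033 0 .6;0 .0033 0 .6'|grep force; python3 st.py
```

```text
ft_force: [2.9, 1.4, 3.8]
t 19.25 pos [567.2  82.  128.5] th 44.83 down [ 0.004  0.002 -1.   ] q [ 0.14  0.22 -0.1   1.24  0.    0.93] F [2.9 1.4 3.8] T [ 0.57 -0.68  0.22] gap 32.6
ft_force: [4.6, 1.2, 2.6]
t 20.0 pos [567.7  81.6 127.4] th 8.81 down [ 0.005  0.001 -1.   ] q [ 0.14  0.22 -0.1   1.24  0.    1.56] F [4.6 1.2 2.6] T [ 0.2  -1.18  0.19] gap 33.2
```

```bash
python3 -m inch '.008 0 0 0;.008 0 0 .0;0 0 0 .2'|grep force; python3 st.py; python3 -m inch '0 .003 0 .6;0 .0033 0 .6;0 .0033 0 .6;0 .0033 0 .6;0 .0033 0 .6'|grep force; python3 st.py;python3 ov2.py 566 80.3 91 -26.5 d4
```

```text
ft_force: [4.9, 0.5, 5.1]
t 20.38 pos [567.8  81.5 127.2] th 7.04 down [ 0.003  0.    -1.   ] q [ 0.14  0.23 -0.1   1.24 -0.    1.59] F [4.9 0.5 5.1] T [ 0.25 -1.28  0.21] gap 33.1
ft_force: [4.3, -0.9, 6.3]
t 21.0 pos [567.9  80.9 126.2] th -23.12 down [ 0.003 -0.001 -1.   ] q [ 0.14  0.23 -0.1   1.24 -0.    2.12] F [ 4.3 -0.9  6.3] T [-0.31 -1.31  0.19] gap 33.2
```

View pics/d4.png

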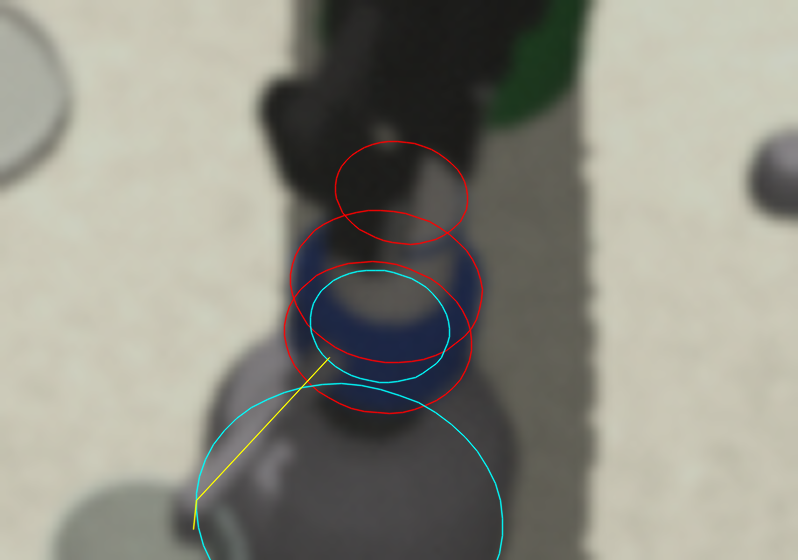

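```bash
python3 -m inch '0 .003 0 .5;0 .003 0 .4;0 0 0 0;0 0 0 0'|grep force; python3 st.py
python3 - <<'E'
from h import *
for n in("scene","top"):
    f=manip.grab_frame(n); cv2.imwrite(f"pics/e_{n}f.png",f["color"])
    k=7;x,y,w,h=(295,215,105,85) if n=="scene" else (235,110,105,85)
    A=cv2.resize(f["color"][y:y+h,x:x+w],None,fx=k,fy=k,interpolation=2)
    for z in(62,):
        draw(A,f,circ((632.5,25.5),29,z),x,y,k,(255,255,0))
    draw(A,f,[[632.5,25.5,62],[632.5,25.5,94]],x,y,k,(0,0,255))
    cv2.imwrite(f"pics/e_{n}.png",A)
E
```

```text
ft_force: [4.6, -0.9, 7.0]
t 21.55 pos [567.8  80.7 125.9] th -31.95 down [ 0.003 -0.001 -1.   ] q [ 0.14  0.23 -0.1   1.24 -0.    2.27] F [ 4.6 -0.9  7. ] T [-0.43 -1.26  0.06] gap 32.8
```

View pics/e_scene.png

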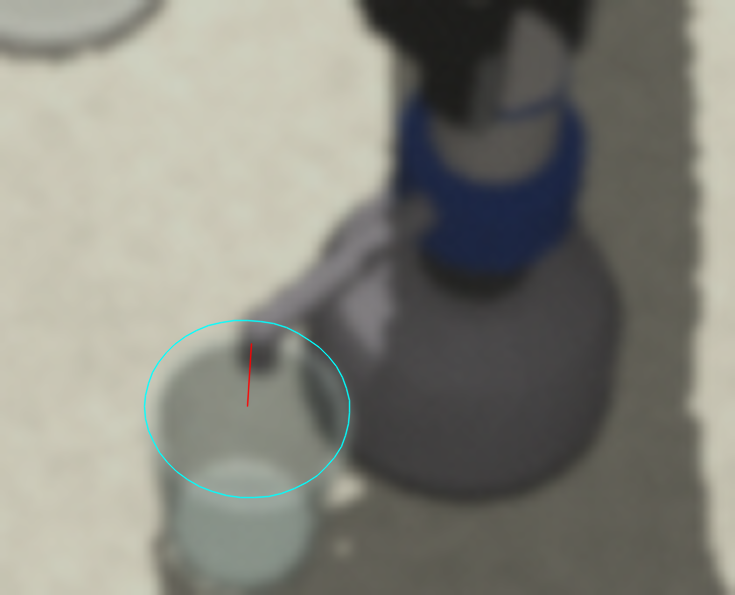

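View pics/e_top.png

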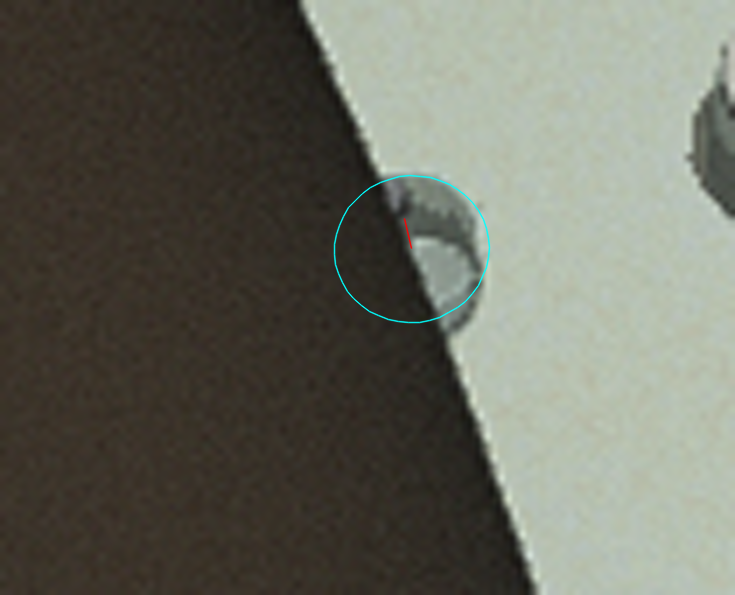

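Nozzle end is at about (260,360) in the crop, against the jar axis at about (252,355): within about 3 mm. I'll nudge 2° more, unload, then open and retreat straight up.

```bash
python3 -m inch '0 0 0 .2;0 -.008 0 0;.008 0 .004 0;0 0 0 0'|grep force; python3 st.py; python3 -m inch '0 0 0 0;0 0 0 0;0 0 0 0;0 0 0 0;0 0 0 0;0 0 0 0;0 0 0 0' 1; python3 st.py
```

```text
ft_force: [5.0, -2.4, 5.5]
t 22.15 pos [567.9  80.7 125.9] th -33.97 down [ 0.002 -0.001 -1.   ] q [ 0.14  0.23 -0.1   1.24 -0.    2.31] F [ 5.  -2.4  5.5] T [-0.6  -1.42  0.14] gap 33.1
clock: 23.02
eef_pos: [567.0, 81.3, 125.4]
tcp_rot: [0.676, -0.676, 0.207, -0.207]
ft_force: [-0.7, -0.0, -0.4]
finger_gap: 85.3
t 23.02 pos [567.   81.3 125.4] th -34.02 down [ 0.  0. -1.] q [ 0.14  0.23 -0.1   1.24  0.    2.31] F [-0.7 -0.  -0.4] T [-0.02 -0.02 -0.01] gap 85.3
```

Released. Rising straight up, then moving back toward the base so the cameras have a clear view.

```bash
python3 -m inch '0 -.2 0 0;0 -.5 0 0;0 -.6 0 0;0 -.6 0 0;0 -.4 0 0'|grep pos; python3 st.py 330 -100 270
```

```text
eef_pos: [567.4, 81.3, 266.3]
t 23.65 pos [567.4  81.3 266.3] th -34.02 down [ 0.003  0.    -1.   ] q [0.14 0.23 0.2  1.55 0.   2.31] F [ 1.2  0.5 -0.2] T [-0.01  0.   -0.03] gap 85.5
units [-1.588 -0.074 -4.718]
```

```bash
python3 -m inch '-.16 0 -.47 0;-.16 0 -.47 0;-.16 0 -.47 0;-.16 0 -.47 0;-.16 0 -.47 0;-.16 0 -.47 0;-.16 0 -.47 0;-.16 0 -.47 0;-.16 0 -.47 0;0 0 0 0'|grep pos
python3 - <<'E'
from h import *
for n in("scene","top"):
    f=manip.grab_frame(n); cv2.imwrite(f"pics/f_{n}f.png",f["color"])
    k=7;x,y,w,h=(295,215,105,85) if n=="scene" else (235,110,105,85)
    A=cv2.resize(f["color"][y:y+h,x:x+w],None,fx=k,fy=k,interpolation=2)
    draw(A,f,[[632,26,62],[632,26,94]],x,y,k,(0,0,255))
    for r,z in((27,90.5),(18,155.5)):draw(A,f,circ((566,80.3),r,z),x,y,k,(0,255,255))
    cv2.imwrite(f"pics/f_{n}.png",A)
E
```

```text
eef_pos: [352.5, -81.4, 264.7]
```

View pics/f_scene.png

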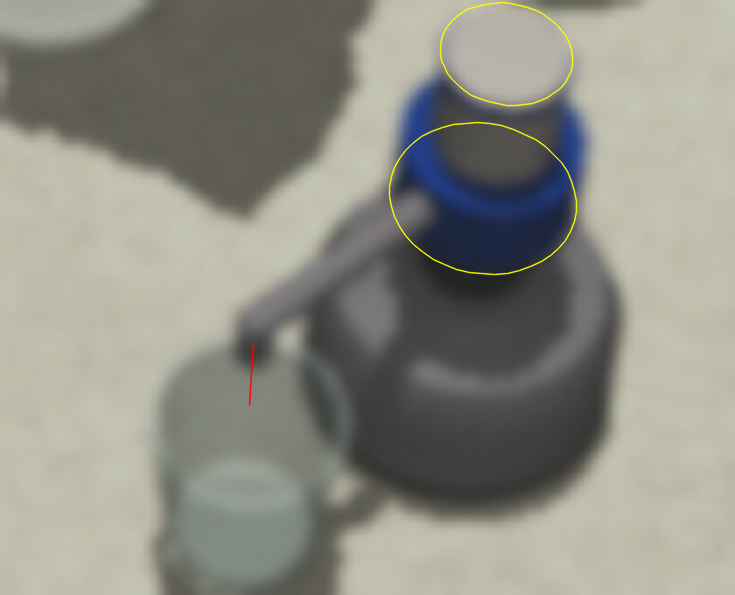

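View pics/f_top.png

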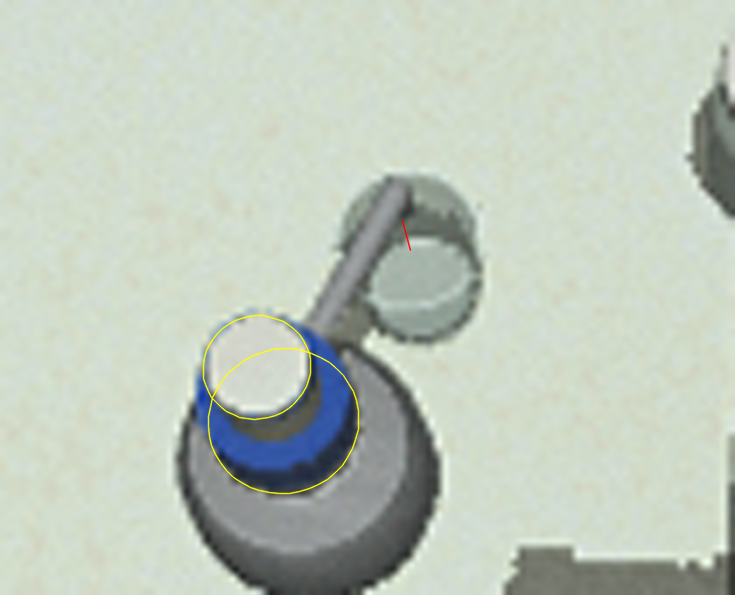

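View pics/f_topf.png

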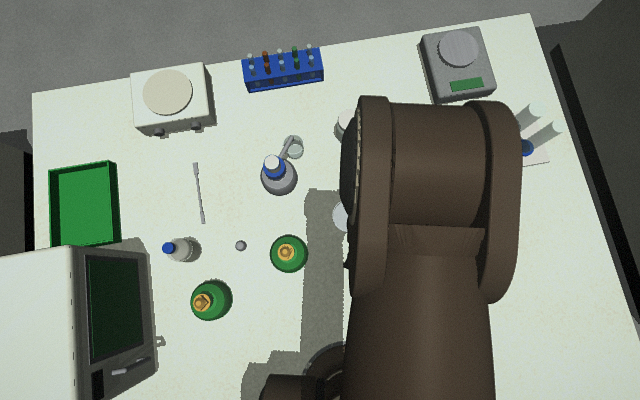

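Run:
```python
from h import *
S=manip.grab_frame("scene");T=manip.grab_frame("top")
c=lambda p,o:np.array(o)+(np.array(p)+.5)/7-.5
print("jar rim T",atz(T,c((410,240),(235,110)),62),"S",atz(S,c((253,432),(295,215)),62))
# nozzle top end (r=~93, z~114) ; nozzle lower mouth in scene
print("tip top",tri([S,T],[c((253,325),(295,215)),c((400,187),(235,110))]))
print("tip T z112",atz(T,c((400,187),(235,110)),112))
print("mouth S z94.5",atz(S,c((253,357),(295,215)),94.5))
print("head top",tri([S,T],[c((506,52),(295,215)),c((256,364),(235,110))]))
```

```text
jar rim T [635.78190634  25.49258013] S [640.3489884   28.89631517]
tip top (array([637.84160067,  25.73641283, 110.51858881]), array([-0.41129699, -0.03889494, -0.5260831 ,  0.16172015]))
tip T z112 [637.44344856  24.32799737]
mouth S z94.5 [637.23300619  27.01574322]
head top (array([566.62721642,  80.25865111, 156.55696452]), array([-0.0265248 , -0.00150534, -0.03165295,  0.00816271]))
```

```bash
python3 -c "
from rig import manip
print(manip.sign_off())"
```

```text
the job is handed in; nothing more can be done
None
```

The job is handed in: the spout head is seated on the stem, screwed down, and its outlet is over the open jar. The sign-off gave no verdict, so what follows is from my own last checks.

**What I did:** I gripped the head and felt it down over the cone, shifting sideways about 1 mm to clear a light side force. My estimate of the square's angle was good enough that it dropped home without a search turn. It bottomed out at about 96 mm with a press of about 6 N. I then screwed it clockwise about 164°, against about 0.2 N m, released it and moved the arm clear.

**Last checks:**
- **Height:** the head's underside came out at about 91.6 mm from the images and about 90.5 mm from the thread pitch. Both are inside the 83–94 mm window.
- **Position:** the head's measured axis lies within about 1 mm of the can's axis. I saw no tilt.
- **Outlet:** it measured near (636, 27), with the jar's axis around (636–640, 25–29), so the two are within about 5 mm.
- **Forces:** the readings I took never exceeded about 9 N of press and 5–6 N sideways.
- **Surroundings:** the bystanders in view looked unmoved. In the last top view the arm hid the flask and part of the lidded jar and the dish.

**Disagreements:** the two cameras differed by 2–5 mm on the jar, whose rim also looked narrower than 58 mm. A sideways load of about 5 N stayed on the grip while screwing and vanished on release.

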